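# Dock the barcode scanner on its quick-coupler mount

## Robot

A 6-joint arm with a two-finger parallel gripper is mounted at the origin on the work surface. World frame = base frame: x ahead of the robot, y to its left, z up, the work surface at z = 0. Lengths are in m, angles in rad, forces in N, time in s.
With the tool pointing down it reaches from about 0.35 to 0.775 m from the base axis. Payload 5.5 kg.
Tool frame: the origin (TCP) lies at the very end of the fingers, on their centre line; the grasp point (between the pads) lies 19 mm behind it; z points along the fingers, y is the line along which they close (so a half turn about z gives the same grasp; the last joint's range is limited). The gripper opens to 85 mm and grips with 20 to 120 N. Pads are 22 mm wide; open, the fingers measure 114 mm over their backs; the gripper's body (76 mm by 85 mm) begins 54 mm behind the grasp point. The pads swing forward as they close: fully open they stand 13 mm farther back than shut.
Start: joints at [-1.453, 0.313, 0.046, 1.304, 0, 1.431], TCP at [0.147, -0.556, 0.231] pointing down, gripper open.
Joint ranges: [-2.76, 2.76], [-0.86, 1.69], [-1.03, 1.26], [-2.2, 2.34], [-1.47, 1.5], [-3.14, 3.14]. Speed limits (rad/s): [2.57, 2.57, 3.14, 3.14, 3.14, 3.14].

## Interface

Orientations are given as a unit quaternion [w, x, y, z].
In Python, from workcell import env, cams, ticket, spotter gives the robot as it stands.
- The arm moves only by the tool jog_arm, never from a script. Its argument "increments" is a list that holds one entry, the list of rows, each a list of 7 numbers: the shift along the tool's x, y, z in units of 0.25 m (1.0 is 0.25 m), then the turn, a rotation vector about the tool's x, y, z in units of 180 degrees (1.0 is 180 degrees), then the closure in counts, from 0 (fully open) to 255 (shut). A call has 1 to 20 rows; each row shifts and turns the commanded pose from where the row before left it, along the tool's axes as they then stand; what a row does not reach is not made up. A row lasts 1/10 s, in which the tool goes at most 50 mm and 8.59 degrees, less where a joint would pass 70% of its speed; a pose out of reach is approached as far as the arm can. A call with a number of a shift or a turn outside -1 to 1 is refused whole. A call with a gripper value outside its range is refused whole. The fingers move at their own pace and stop on an object; "force" is the grip in N (left out, the last holds). Time passes only in rows, so rows that do not move let the fingers close. It gives the time, the measured TCP pose, the force, the opening and the grip force at its end, in the units of the state.
- env.get_state(): the state, without advancing time (a new reading comes with each control period).
- cams.read_camera(name): name is "scene" or "top"; returns a dict with "pixels" (420x560x3 uint8, red, green, blue), "fx", "fy", "cx", "cy" (pixels), "k1" (the pictures are not rectified: a ray, as slopes to the right and down, at radius r is drawn at 1 + k1 r^2 times it, then the intrinsics apply), "xyz" and "attitude" of the camera in the world. Camera axes: x right, y down, z forward; pixel columns grow to the right and rows downward; lengths in m; the calibration is good to about 2 mm. A picture is of the moment at which its call begins. There is no depth.
- ticket.hand_in(): hands the job in; it is judged then, once.
Trained networks look in the newest picture that a camera, given by its name, has taken for a name from the list of things; names that differ only in an ending like _2 or _b are one class to them, and where a whole thing is asked for, a point or a joint stands for the part that bears it (a point fixed in the world has none). Each returns a list of dicts, best first, with "conf" (0 to 1); they miss things now and then, are a little off and sometimes report something else, mostly with a low value. They report only what shows in the picture. A call takes as long as a camera call. They do not tell look-alikes from the thing itself.
- spotter.find_in(target, camera): "uv" ([column, row] in pixels, amid what is visible of it).
- spotter.cut_out(target, camera): "region" (420x560 bool, what is visible of it) and "uv" ([column, row] in pixels, amid what is visible of it).
- spotter.landmark_of(target, camera): "uv" ([column, row] in pixels: a listed point, or the origin of a listed thing).
The state is a dict: "clock": time; "joint_pos": joint angles; "qvel": joint speeds; "tau": joint torques, N m; "tcp_pos": TCP position; "orientation": TCP orientation; "wrist_force": force on the tool from outside, world axes, zero at the start; "ft_torque": the same for the moment, N m; "finger_gap": finger opening in m; "grip_force": force on a finger pad.
Only numpy, scipy, OpenCV 4.12 (cv2) and the standard library are available. Lean on these libraries where they do the work, as an engineer would, in place of code of your own. Each camera call takes 0.05 s, during which the arm holds its last target. There are 200 camera calls.

## Task

Put the desk scanner on duty: push the blue sleeve of the empty quick-coupler mount down until it stays back, then take the scanner out of its wooden parking block, seat its plug in the coupler and press it fully home so that the sleeve springs back up and locks it. Let go of the scanner, leaving it standing upright in the mount, and leave the book, the stamp and the pen cup where they are.

Things in the scene. Friction and masses are not known exactly. Their poses are not given: they have to be found in the camera images.
- coupler: Quick-coupler mount fixed to the desk, axis vertical: grey base plate 110 x 110 x 10 mm, on it a steel socket body 41 mm in diameter with its open mouth 78 mm above the desk; a blue sleeve rings the socket. Origin: on the axis, at the underside of the base plate (desk height); z up. The socket locks a plug only with the sleeve up and admits one only with the sleeve down.
- coupler_mouth (a point): Centre of the coupler's mouth, 78 mm above the desk. The mouth is a funnel 40 mm wide narrowing to a 29 mm bore 7 mm below. While the sleeve is up, four steel claws stick into the bore: their flat tops stop a plug 16 mm below the mouth and cannot be forced. While the sleeve is down they are clear of the bore.
- coupler_floor (a point): Floor of the bore on the axis, 36 mm above the desk: the plug's final rest. With the sleeve down a brass trip pin stands 14 mm above this floor. Pressing it down with the plug (12 to 15 N in all; the scanner's weight of 3 N is not enough) releases the sleeve after 6 mm: it springs up, the pin gives way, the plug goes on down to the floor and the claws close in its groove.
- sleeve (a joint): Downward travel of the blue ribbed sleeve in m: 0 = up (forward, upper edge level with the mouth), 0.014 = fully down (back; a red band shows on the socket body above it). Over-centre spring: 11 to 13 N starts it down, the force fades to nothing at 0.008, and beyond that it runs to 0.014 by itself and stays there, even when let go.
- sleeve_lip (a point): On the sleeve's axis at the level of the upper face of its lip, 43 mm above the desk when up; moves with the sleeve. Sleeve: upright barrel 50 mm in outside diameter and 40 mm tall, with a lip 60 mm in diameter, 5 mm thick, at its lower end (lip's upper face 35 mm below the barrel's upper edge). Grip the barrel from above in any direction, just above the lip, and push down.
- scanner: Beige cordless desk barcode scanner, about 0.28 kg, loose. Origin: centre of the underside of its plug; z up along the plug. Plug: steel, 26 mm in diameter, 44 mm long, with a brass groove 12 to 27 mm above the origin and a chamfered foot. Above it a dark flange 40 mm in diameter (44 to 50 mm) and a neck 28 mm in diameter. Seated, its origin is at coupler_floor; it may face any way.
- scanner_head (a point): Grip point in the scanner's head, on its axis, 112 mm above the scanner's origin. The head is a box from 64 to 150 mm above the origin, 60 mm along the scanner's x and 46 mm along its y, with a dark red window on the -x face: grip it across the 46 mm (along y).
- park: Wooden parking block fixed to the desk, 90 x 90 x 50 mm, with a vertical through hole 29 mm wide in the middle. Origin: centre of its underside; z up. At the start the scanner stands in the hole with its flange on the block, its origin 6 mm above the desk; it lifts straight out (44 mm).
- book: Bystander: closed green book lying flat, 130 x 190 x 28 mm; origin at the centre of its underside.
- stamp: Bystander: hand stamp standing upright, foot 40 x 62 mm, 73 mm tall with a dark wooden knob; origin at the centre of its underside.
- pencup: Bystander: dark steel pen cup with three pens, 72 mm in diameter, 95 mm tall, pens up to 138 mm; origin at the centre of its underside.
Things that resemble listed ones, but are neither listed nor needed, are in the scene too. There is more than one size of the scanner; the job needs the largest.

How it is judged:
On the way:
1. the coupler's sleeve is pushed fully back and stays there, the scanner not yet in the coupler (value of joint sleeve above 0.012 m and horizontal distance between scanner and coupler above 0.05 m and contact force between the fingers and sleeve below 0.5 N), for 0.2 s.
At the end, for the whole second after the job is handed in: The scanner's plug is fully home in the coupler (origin less than 39.5 mm above the coupler's origin and within 6 mm of its axis), the scanner is upright within 0.12 rad and at rest, and the sleeve is up again, within 2 mm of its forward stop (z of scanner in the frame of coupler below 0.0395 m and horizontal distance between scanner and coupler below 0.006 m and angle between scanner's own z axis and vertical below 0.12 rad and value of joint sleeve below 0.002 m and linear speed of scanner below 0.03 m/s); the robot touches nothing.
It fails at once if the book is pushed more than 30 mm or tipped over (distance of book from where it was at the start of the episode above 0.03 m or angle between book's own z axis and vertical above 0.4 rad).
It fails at once if the stamp is pushed more than 30 mm or tipped over (distance of stamp from where it was at the start of the episode above 0.03 m or angle between stamp's own z axis and vertical above 0.4 rad).
It fails at once if the pencup is pushed more than 30 mm or tipped over (distance of pencup from where it was at the start of the episode above 0.03 m or angle between pencup's own z axis and vertical above 0.4 rad).
It also fails if it takes over 56 s, if anything falls off the work surface, if the arm or the gripper's body presses on something with over 40 N, if the wrist force passes 120 N, or if a joint passes its speed limit or range.

## Working session

There is one attempt and no reset: what is moved stays moved. The work goes in short steps, Python scripts to look and compute and a tool call to move; the robot and the scene stay as the last step left them, time stands still between calls to the robot, and variables do not carry over. Pictures are saved under pics/ and viewed, at most 10 in all, crops included, and the job is handed in when it is done.

Besides the shell and the picture viewer there is one more tool, called after ">>>" as name([rows], argument=value, ...), one row to a line, values as JSON. jog_arm: Moves the arm, as the interface text tells. Shifts and turns lie within -1 to 1; 1 stands for 0.25 m of shift or 180 degrees of turn. Its arguments: {"type":"object","properties":{"increments":{"type":"array"},"force":{"type":"number"}},"required":["increments"]}

```bash
mkdir -p pics; ls
cat > h.py <<'E'
import numpy as np, cv2
from scipy.spatial.transform import Rotation as R
from workcell import env, cams, ticket, spotter
def q(a): a=np.asarray(a); return R.from_quat([a[1],a[2],a[3],a[0]])
def shot(name,fn=None):
    c=cams.read_camera(name)
    if fn: cv2.imwrite('pics/'+fn,np.ascontiguousarray(c['pixels'][:,:,::-1]))
    return c
def ray(c,uv):
    x,y=(uv[0]-c['cx'])/c['fx'],(uv[1]-c['cy'])/c['fy']
    X,Y=x,y
    for _ in range(30):
        s=1+c['k1']*(X*X+Y*Y); X,Y=x/s,y/s
    return q(c['attitude']).apply([X,Y,1.])
def at_z(c,uv,z):
    d=ray(c,uv); o=np.array(c['xyz']); return o+d*(z-o[2])/d[2]
def proj(c,p):
    v=q(c['attitude']).inv().apply(np.atleast_2d(p)-np.array(c['xyz'])); X=v[:,0]/v[:,2];Y=v[:,1]/v[:,2]
    s=1+c['k1']*(X*X+Y*Y); return np.c_[X*s*c['fx']+c['cx'],Y*s*c['fy']+c['cy']]
E
python3 - <<'E'
from h import *
np.set_printoptions(precision=3,suppress=True)
Z={'coupler':0,'coupler_mouth':.078,'sleeve_lip':.043,'scanner':.006,'scanner_head':.118,'park':0,'book':0,'stamp':0,'pencup':0}
for n in ['top','scene']:
    c=shot(n,n+'0.png'); print(n,c['xyz'],c['attitude'],c['fx'],c['cx'],c['cy'],c['k1'])
    for t,z in Z.items():
        for d in spotter.landmark_of(t,n): print(t,round(d['conf'],2),np.round(d['uv'],1),at_z(c,d['uv'],z))
print(env.get_state())
E
```

```text
pics
top [0.474 0.023 1.132] [ 0.042 -0.7    0.712 -0.023] 494.60456800935447 272.6911998503498 203.39792234684552 -0.1472435466638158
coupler 0.64 [196.9 219. ] [0.545 0.229 0.   ]
coupler_mouth 0.37 [196.6 217.8] [0.542 0.215 0.078]
sleeve_lip 0.53 [194.4 218. ] [0.544 0.226 0.043]
scanner 0.86 [360.9 268. ] [ 0.426 -0.145  0.006]
scanner 0.79 [379.8 219.3] [ 0.536 -0.191  0.006]
scanner 0.64 [402.3 267.4] [ 0.425 -0.24   0.006]
scanner 0.32 [378.7 216.4] [ 0.543 -0.189  0.006]
scanner_head 0.66 [391.4 212.9] [ 0.542 -0.195  0.118]
scanner_head 0.59 [412.3 267.7] [ 0.429 -0.234  0.118]
scanner_head 0.58 [363.  271.6] [ 0.424 -0.132  0.118]
park 0.71 [379.1 215.5] [ 0.545 -0.191  0.   ]
book 0.86 [308.4 148.1] [ 0.705 -0.032  0.   ]
book 0.44 [194.4 212.4] [0.56  0.234 0.   ]
stamp 0.73 [306.8 243.9] [ 0.483 -0.024  0.   ]
pencup 0.57 [183.2 142.1] [0.726 0.261 0.   ]
scene [1.045 0.445 0.585] [-0.189  0.368  0.819 -0.398] 389.78057077619764 280.9818996660292 203.97340688639133 -0.010917075046276857
coupler 0.67 [356.6 279.7] [0.552 0.226 0.   ]
coupler 0.57 [215.9 154.2] [ 0.418 -0
[... 432 characters left out ...]
r_head 0.59 [239.9 138.1] [ 0.451 -0.199  0.118]
park 0.58 [220.  192.4] [ 0.537 -0.191  0.   ]
book 0.68 [211.1 257.7] [ 0.703 -0.032  0.   ]
stamp 0.96 [288.7 211.5] [ 0.478 -0.012  0.   ]
pencup 0.88 [319.8 350.6] [0.724 0.264 0.   ]
{'clock': 1.0, 'joint_pos': array([-1.453,  0.313,  0.046,  1.304,  0.   ,  1.431]), 'qvel': array([ 0.001,  0.001,  0.001,  0.   , -0.   , -0.001]), 'tau': array([ -0.   , -48.047,  29.882,   0.   ,  -0.   ,   0.   ]), 'tcp_pos': array([ 0.147, -0.556,  0.231]), 'orientation': array([0.   , 0.992, 0.129, 0.   ]), 'wrist_force': array([ 0.065,  1.013, -0.603]), 'ft_torque': array([-0.029,  0.046,  0.03 ]), 'grip_force': 0.0, 'finger_gap': 0.08547532683744535}
```

```bash
ls pics
```

```text
scene0.png
top0.png
```

View pics/top0.png

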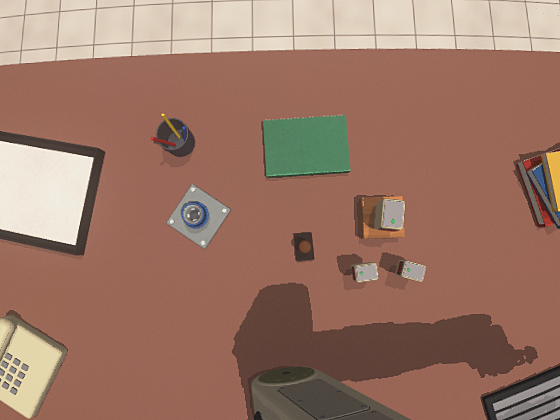

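View pics/scene0.png

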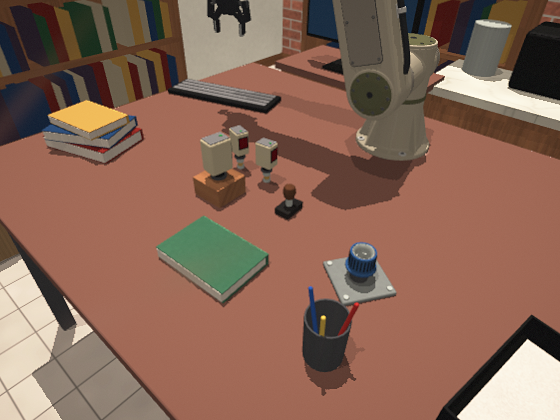

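The top view shows the coupler at about (198,216), with its blue sleeve at (194,214). The large scanner stands in its block at (392,214), and the two smaller look-alikes are at (366,272) and (411,271). In the scene view the coupler is at (360,265) and the parked scanner at (217,155), its window facing away. Next I'll fit the poses by silhouette.

```bash
cat >> h.py <<'E'
def box(lx,ly,z0,z1): return np.array([[a*lx/2,b*ly/2,z] for a in(-1,1) for b in(-1,1) for z in(z0,z1)])
def cyl(d,z0,z1): return np.array([[d/2*np.cos(t),d/2*np.sin(t),z] for t in np.linspace(0,2*np.pi,40) for z in(z0,z1)])
S=4
def sil(c,parts,x,y,yaw,dz=0,k=S):
    m=np.zeros((420*k,560*k),np.uint8)
    for P in parts:
        W=R.from_euler('z',yaw).apply(P)+[x,y,dz]
        h=cv2.convexHull(((proj(c,W)+.5)*k-.5).round().astype(np.int32)); cv2.fillConvexPoly(m,h,1)
    return m>0
SC=[box(.06,.046,.064,.150),cyl(.028,.05,.064),cyl(.04,.044,.05),cyl(.026,0,.044)]
HEAD=SC[:1]; SLEEVE=[cyl(.05,.043,.078),cyl(.06,.038,.043)]; PLATE=[box(.11,.11,0,.01)]; PARK=[box(.09,.09,0,.05)]
def near(name,cam,c,p,conf=.2):
    u=proj(c,p)[0]; L=[d for d in spotter.cut_out(name,cam) if np.hypot(*(np.array(d['uv'])-u))<25 and d['conf']>conf]
    return np.array(L[0]['region']) if L else None
def fit(obs,parts,x0,dz=0,free=3):
    # obs: list of (cam dict, mask)
    from scipy.optimize import minimize
    big=[(c,cv2.resize(m.astype(np.uint8),None,fx=S,fy=S,interpolation=cv2.INTER_NEAREST)>0) for c,m in obs]
    def f(v):
        yaw=v[2]*10 if free==3 else x0[2]
        return sum(1-(a&m).sum()/(a|m).sum() for c,m in big for a in [sil(c,parts,v[0],v[1],yaw,dz)])
    v0=np.array([x0[0],x0[1],x0[2]/10]); n=3 if free==3 else 2
    r=minimize(f,v0[:n],method='Nelder-Mead',options=dict(initial_simplex=np.vstack([v0[:n]]+[v0[:n]+np.eye(n)[i]*[.008,.008,.02][i] for i in range(n)]),xatol=1e-4,fatol=1e-4))
    return np.r_[r.x[:2],r.x[2]*10 if n==3 else 0],r.fun/len(obs)
E
python3 - <<'E'
from h import *
np.set_printoptions(precision=4,suppress=True)
C={n:shot(n) for n in('top','scene')}
for lab,name,parts,x0,dz,free in [('scanner','scanner',SC,(.542,-.193,-.1),.006,3),('sleeve','sleeve_lip',SLEEVE,(.547,.227,0),0,2),('coupler','coupler',PLATE+SLEEVE,(.547,.227,.6),0,3),('park','park',PARK,(.54,-.191,0),0,3)]:
    o={}
    for n,c in C.items():
        m=near(name,n,c,[x0[0],x0[1],.05+.06*(lab=='scanner')])
        if m is None: print(lab,n,'none'); continue
        o[n]=(c,m); print(lab,n,m.sum(),*fit([o[n]],parts,x0,dz,free))
        np.save(f'm_{lab}_{n}.npy',m)
    if len(o)==2: print(lab,'both',*fit(list(o.values()),parts,x0,dz,free))
E
```

```text
scanner top 916 [ 0.5385 -0.1909 -0.1582] 0.0756822239224687
scanner scene 1192 [ 0.5322 -0.1942  0.2359] 0.18830529515003636
scanner both [ 0.5383 -0.1908 -0.1217] 0.14598551679781274
sleeve top 377 [0.5513 0.2252 0.    ] 0.4028217973622329
sleeve scene 549 [0.5476 0.2247 0.    ] 0.42048089024309465
sleeve both [0.551  0.2253 0.    ] 0.4145648302654116
coupler top 2221 [0.5511 0.2252 0.9671] 0.04145161726159918
coupler scene 620 [0.4848 0.1927 1.3136] 0.7518870526870125
coupler both [0.5509 0.2254 0.9484] 0.4184574820472405
park top 863 [ 0.5384 -0.1891 -0.0026] 0.5320049133342433
park scene 1244 [ 0.5331 -0.191  -0.029 ] 0.21746999803265787
park both [ 0.5375 -0.1899  0.0041] 0.3845552631887373
```

```bash
cat > ov.py <<'E'
from h import *
def panel(c,p,jobs,w=40,h=30,k=8):
    u,v=proj(c,p)[0].round().astype(int); im=cv2.resize(np.ascontiguousarray(c['pixels'][:,:,::-1]),None,fx=k,fy=k,interpolation=cv2.INTER_CUBIC)
    for parts,a,col in jobs:
        for P in parts:
            m=sil(c,[P],*a,k=k).astype(np.uint8); cs,_=cv2.findContours(m,cv2.RETR_EXTERNAL,cv2.CHAIN_APPROX_NONE); cv2.drawContours(im,cs,-1,col,1)
    u=min(max(u,w//2),560-w//2); v=min(max(v,h//2),420-h//2)
    return im[(v-h//2)*k:(v+h//2)*k,(u-w//2)*k:(u+w//2)*k]
E
python3 - <<'E'
from ov import *
a=(.5385,-.1909,-.13,.006); b=(.5505,.2252,.967,0); G=(0,255,0);Rd=(0,0,255);W=(255,0,255)
rows=[]
for n in('top','scene'):
    c=shot(n)
    rows.append(np.hstack([panel(c,[.5385,-.19,.07],[(SC[:1],a,G),(PARK,(.5385,-.19,0,0),Rd)],66,48,6),panel(c,[.55,.225,.04],[(SLEEVE,b,G),(PLATE,b,Rd)],66,48,6)]))
cv2.imwrite('pics/ov1.png',np.vstack(rows))
E
```

```text
(no output)
```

View pics/ov1.png

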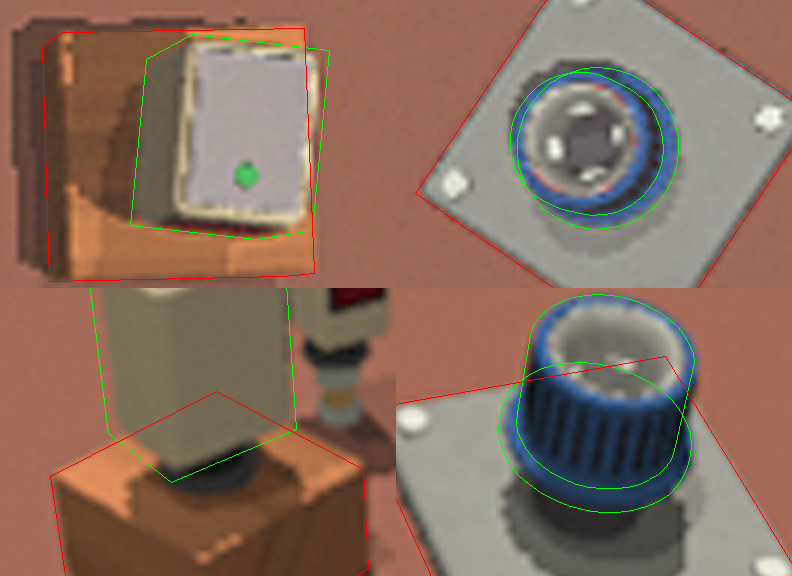

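The overlay agrees with the silhouettes to about 1 px (2 mm). The scanner is near (0.538,-0.191) with yaw about -0.13, and the coupler near (0.549,0.225). First I turn the tool in place to yaw 3.01, then travel to the coupler.

>>> jog_arm([
  [[0,0,0,0,0,-0.0461,0],[0,0,0,0,0,-0.0461,0],[0,0,0,0,0,-0.0461,0],[0,0,0,0,0,-0.0461,0],[0,0,0,0,0,-0.0461,0],[0,0,0,0,0,-0.0461,0],[0,0,0,0,0,-0.0461,0],[0,0,0,0,0,-0.0461,0],[0,0,0,0,0,-0.0461,0],[0,0,0,0,0,-0.0461,0],[0,0,0,0,0,-0.0461,0],[0,0,0,0,0,-0.0461,0],[0,0,0,0,0,-0.0461,0],[0,0,0,0,0,-0.0461,0],[0,0,0,0,0,-0.0461,0],[0,0,0,0,0,-0.0461,0],[0,0,0,0,0,-0.0461,0],[0,0,0,0,0,-0.0461,0],[0,0,0,0,0,-0.0461,0]],
])

```text
clock: 3.5
tcp_pos: [0.1466, -0.556, 0.2313]
orientation: [-0.0, 0.063, 0.998, -0.0]
wrist_force: [-0.8, 1.3, 0.5]
finger_gap: 0.0849
grip_force: 0.0
```

```bash
cat >> h.py <<'E'
def go(p,yaw=None):
    s=env.get_state(); r=q(s['orientation']); d=r.inv().apply(np.array(p)-s['tcp_pos'])
    M=r.as_matrix(); y=np.arctan2(M[1,0],M[0,0])
    print('t',round(s['clock'],2),'pos',np.round(s['tcp_pos'],4),'yaw',round(y,4),'tilt',np.round(M[2,2],5),'F',np.round(s['wrist_force'],1),'gap',round(s['finger_gap'],4))
    print('shift units',np.round(d/.25,4),'mm',np.round(d*1e3,1))
    if yaw is not None:
        T=np.c_[[np.cos(yaw),np.sin(yaw),0],[np.sin(yaw),-np.cos(yaw),0],[0,0,-1]]
        print('rot units',np.round((r.inv()*R.from_matrix(T)).as_rotvec()/np.pi,4))
E
python3 -c "
from h import *
go([.549,.225,.231],3.01)"
```

```text
t 3.5 pos [ 0.1466 -0.556   0.2313] yaw 3.0155 tilt -1.0 F [-0.8  1.3  0.5] gap 0.0849
shift units [-1.2040e+00  3.3018e+00  1.0000e-03] mm [-3.010e+02  8.255e+02  2.000e-01]
rot units [-0.     -0.      0.0017]
```

>>> jog_arm([
  [[-0.06,0.165,0,0,0,0,0],[-0.06,0.165,0,0,0,0,0],[-0.06,0.165,0,0,0,0,0],[-0.06,0.165,0,0,0,0,0],[-0.06,0.165,0,0,0,0,0],[-0.06,0.165,0,0,0,0,0],[-0.06,0.165,0,0,0,0,0],[-0.06,0.165,0,0,0,0,0],[-0.06,0.165,0,0,0,0,0],[-0.06,0.165,0,0,0,0,0],[-0.06,0.165,0,0,0,0,0],[-0.06,0.165,0,0,0,0,0],[-0.06,0.165,0,0,0,0,0],[-0.06,0.165,0,0,0,0,0],[-0.06,0.165,0,0,0,0,0],[-0.06,0.165,0,0,0,0,0],[-0.06,0.165,0,0,0,0,0],[-0.06,0.165,0,0,0,0,0],[-0.06,0.165,0,0,0,0,0],[-0.06,0.165,0,0,0,0,0]],
])

```text
clock: 5.5
tcp_pos: [0.5533, 0.2241, 0.2313]
orientation: [0.0, 0.066, 0.998, -0.0]
wrist_force: [1.3, -1.5, -0.8]
finger_gap: 0.0857
grip_force: 0.0
```

```bash
python3 -c "
from h import *
go([.549,.225,.052],3.01)"
```

```text
t 5.5 pos [0.5533 0.2241 0.2313] yaw 3.0098 tilt -1.0 F [ 1.3 -1.5 -0.8] gap 0.0857
shift units [0.0177 0.0012 0.7172] mm [  4.4   0.3 179.3]
rot units [-0.      0.0002 -0.0001]
```

>>> jog_arm([
  [[0.018,0,0.1,0,0,0,0],[0,0,0.12,0,0,0,0],[0,0,0.12,0,0,0,0],[0,0,0.12,0,0,0,0],[0,0,0.1,0,0,0,0],[0,0,0.08,0,0,0,0],[0,0,0.06,0,0,0,0],[0,0,0.005,0,0,0,0],[0,0,0,0,0,0,0]],
])

```text
clock: 6.4
tcp_pos: [0.548, 0.2228, 0.0549]
orientation: [-0.0, 0.066, 0.998, -0.0]
wrist_force: [1.2, 0.7, 1.0]
finger_gap: 0.0854
grip_force: 0.0
```

Run:
```python
from ov import *
go([.549,.225,.052],3.01)
b=(.549,.2252,.967,0);G=(0,255,0);Rd=(0,0,255)
cv2.imwrite('pics/ov2.png',np.hstack([panel(shot(n),[.55,.225,.06],[(SLEEVE,b,G)],66,72,6) for n in('top','scene')]))
```

```text
t 6.4 pos [0.548  0.2228 0.0549] yaw 3.0095 tilt -1.0 F [1.2 0.7 1. ] gap 0.0854
shift units [-0.0027  0.0092  0.0118] mm [-0.7  2.3  2.9]
rot units [-0.0001 -0.0002 -0.0002]
```

View pics/ov2.png

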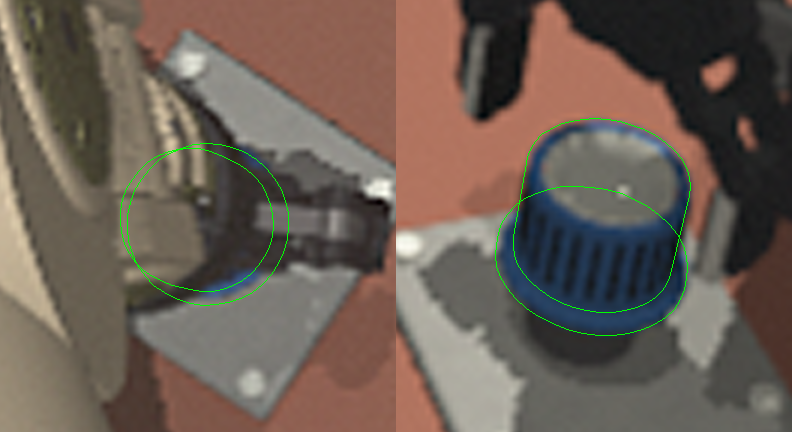

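The fingers straddle the barrel, whose top rim is near (608,170) in the scene crop. I'll centre over it by 2 mm and close gently.

>>> jog_arm([
  [[0,0.009,0,0,0,0,0],[0,0,0,0,0,0,60],[0,0,0,0,0,0,90],[0,0,0,0,0,0,120],[0,0,0,0,0,0,140],[0,0,0,0,0,0,140],[0,0,0,0,0,0,140]],
], force=25)

```text
clock: 7.2
tcp_pos: [0.549, 0.2268, 0.0561]
orientation: [0.001, 0.066, 0.998, 0.002]
wrist_force: [-0.4, 5.6, 4.2]
finger_gap: 0.0494
grip_force: 26.6
```

>>> jog_arm([
  [[0,0.007,0,0,0,0,140],[0,0,0.012,0,0,0,140],[0,0,0.012,0,0,0,140],[0,0,0.012,0,0,0,140],[0,0,0.012,0,0,0,140]],
])

```text
clock: 7.7
tcp_pos: [0.5489, 0.2268, 0.0428]
orientation: [0.0, 0.066, 0.998, 0.0]
wrist_force: [1.6, 0.7, -4.6]
finger_gap: 0.0496
grip_force: 26.8
```

>>> jog_arm([
  [[0,0,0.008,0,0,0,140],[0,0,0.004,0,0,0,140],[0,0,0,0,0,0,140]],
])

```text
clock: 8.0
tcp_pos: [0.549, 0.2269, 0.042]
orientation: [0.001, 0.066, 0.998, 0.0]
wrist_force: [-4.5, -1.0, 15.3]
finger_gap: 0.049
grip_force: 29.1
```

>>> jog_arm([
  [[0,0,0,0,0,0,60],[0,0,0,0,0,0,0],[0,0,0,0,0,0,0],[0,0,0,0,0,0,0],[0,0,0,0,0,0,0],[0,0,-0.04,0,0,0,0],[0,0,-0.1,0,0,0,0],[0,0,-0.15,0,0,0,0],[0,0,-0.17,0,0,0,0],[0,0,-0.15,0,0,0,0],[0,0,-0.17,0,0,0,0],[0,0,-0.15,0,0,0,0]],
])

```text
clock: 9.2
tcp_pos: [0.5486, 0.2268, 0.2757]
orientation: [0.001, 0.066, 0.998, 0.0]
wrist_force: [0.5, 0.6, -0.7]
finger_gap: 0.0854
grip_force: 0.0
```

Run:
```python
from ov import *
go([.538,-.191,.271],3.01)
b=(.5489,.2268,.967,-.014);G=(0,255,0)
cv2.imwrite('pics/ov3.png',np.hstack([panel(shot(n),[.55,.225,.05],[(SLEEVE,b,G)],66,60,6) for n in('top','scene')]))
```

```text
t 9.2 pos [0.5486 0.2268 0.2757] yaw 3.0096 tilt -1.0 F [ 0.5  0.6 -0.7] gap 0.0854
shift units [-0.178  -1.6624  0.018 ] mm [ -44.5 -415.6    4.5]
rot units [ 0.0002  0.0006 -0.0001]
```

View pics/ov3.png

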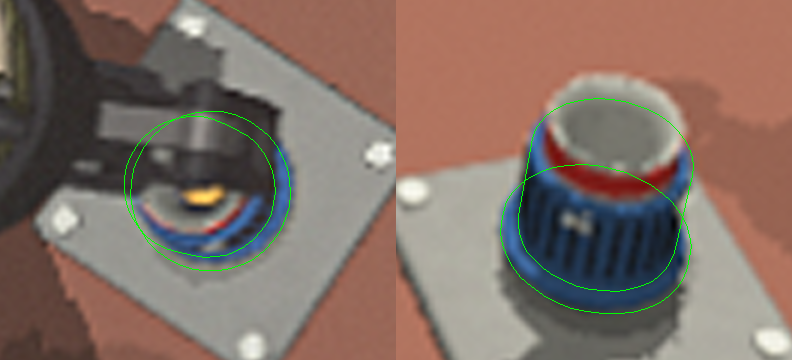

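The sleeve is down: the red band shows at about (610,180) in the scene crop and the brass pin at (205,195) in the top crop. On to the scanner.

>>> jog_arm([
  [[-0.016,-0.15,0,0,0,0,0],[-0.016,-0.15,0,0,0,0,0],[-0.016,-0.15,0,0,0,0,0],[-0.016,-0.15,0,0,0,0,0],[-0.016,-0.15,0,0,0,0,0],[-0.016,-0.15,0,0,0,0,0],[-0.016,-0.15,0,0,0,0,0],[-0.016,-0.15,0,0,0,0,0],[-0.016,-0.15,0,0,0,0,0],[-0.016,-0.15,0,0,0,0,0],[-0.018,-0.162,0,0,0,0,0],[0,0,0,0,0,0,0],[0,0,0,0,0,0,0]],
])

```text
clock: 10.6
tcp_pos: [0.5376, -0.1917, 0.2722]
orientation: [-0.0, 0.067, 0.998, 0.0]
wrist_force: [0.3, 0.8, -0.1]
finger_gap: 0.0852
grip_force: 0.0
```

Run:
```python
from h import *
go([.538,-.191,.100],3.01)
```

```text
t 10.6 pos [ 0.5376 -0.1917  0.2722] yaw 3.0072 tilt -1.0 F [ 0.3  0.8 -0.1] gap 0.0852
shift units [-0.0016  0.0026  0.6889] mm [ -0.4   0.6 172.2]
rot units [ 0.0002 -0.0002 -0.0009]
```

>>> jog_arm([
  [[0,0,0.12,0,0,0,0],[0,0,0.14,0,0,0,0],[0,0,0.14,0,0,0,0],[0,0,0.14,0,0,0,0],[0,0,0.1,0,0,0,0],[0,0,0.049,0,0,0,0],[0,0,0,0,0,0,40],[0,0,0,0,0,0,80],[0,0,0,0,0,0,110],[0,0,0,0,0,0,150],[0,0,0,0,0,0,150],[0,0,0,0,0,0,150]],
], force=25)

```text
clock: 11.8
tcp_pos: [0.5394, -0.1911, 0.1022]
orientation: [0.002, 0.066, 0.998, -0.0]
wrist_force: [0.0, 2.9, 6.3]
finger_gap: 0.0457
grip_force: 28.7
```

>>> jog_arm([
  [[0,0,0,0,0,0,160],[0,0,0,0,0,0,160],[0,0,-0.02,0,0,0,160],[0,0,-0.03,0,0,0,160],[0,0,-0.04,0,0,0,160],[0,0,-0.05,0,0,0,160],[0,0,-0.06,0,0,0,160],[0,0,-0.08,0,0,0,160],[0,0,-0.1,0,0,0,160],[0,0,-0.06,0,0,0,160],[0,0,0,0,0,0,160]],
], force=70)

```text
clock: 12.9
tcp_pos: [0.539, -0.1919, 0.2137]
orientation: [0.002, 0.066, 0.998, -0.001]
wrist_force: [0.7, -0.9, -1.8]
finger_gap: 0.0455
grip_force: 67.8
```

Run:
```python
from h import *
go([.549,.2268,.215],3.01)
```

```text
t 12.9 pos [ 0.539  -0.1919  0.2137] yaw 3.0092 tilt -0.99999 F [ 0.7 -0.9 -1.8] gap 0.0455
shift units [ 0.1814  1.6655 -0.0104] mm [ 45.4 416.4  -2.6]
rot units [-0.0008  0.0013 -0.0003]
```

>>> jog_arm([
  [[0.008,0.08,0,0,0,0,160],[0.016,0.14,0,0,0,0,160],[0.016,0.15,0,0,0,0,160],[0.016,0.15,0,0,0,0,160],[0.016,0.15,0,0,0,0,160],[0.016,0.15,0,0,0,0,160],[0.016,0.15,0,0,0,0,160],[0.016,0.15,0,0,0,0,160],[0.016,0.15,0,0,0,0,160],[0.016,0.15,0,0,0,0,160],[0.016,0.13,0,0,0,0,160],[0.009,0.075,0,0,0,0,160],[0.004,0.04,0,0,0,0,160],[0,0,0,0,0,0,160],[0,0,0,0,0,0,160]],
])

```text
clock: 14.4
tcp_pos: [0.5478, 0.2268, 0.2098]
orientation: [-0.0, 0.066, 0.998, -0.001]
wrist_force: [0.6, -0.1, -3.2]
finger_gap: 0.0452
grip_force: 68.1
```

Run:
```python
from ov import *
go([.549,.2268,.215],3.01)
s=env.get_state(); p=s['tcp_pos']; a=(p[0],p[1],-.1316,.1165); b=(.549,.2268,.967,-.014); G=(0,255,0);Rd=(0,0,255)
cv2.imwrite('pics/ov4.png',np.hstack([panel(shot(n),[.55,.225,.11],[(SLEEVE,b,G),(SC,a,Rd)],66,96,6) for n in('top','scene')]))
```

```text
t 14.4 pos [0.5478 0.2268 0.2098] yaw 3.0091 tilt -1.0 F [ 0.6 -0.1 -3.2] gap 0.0452
shift units [-0.0047  0.0007 -0.0208] mm [-1.2  0.2 -5.2]
rot units [-0.0004 -0.0002 -0.0003]
```

View pics/ov4.png

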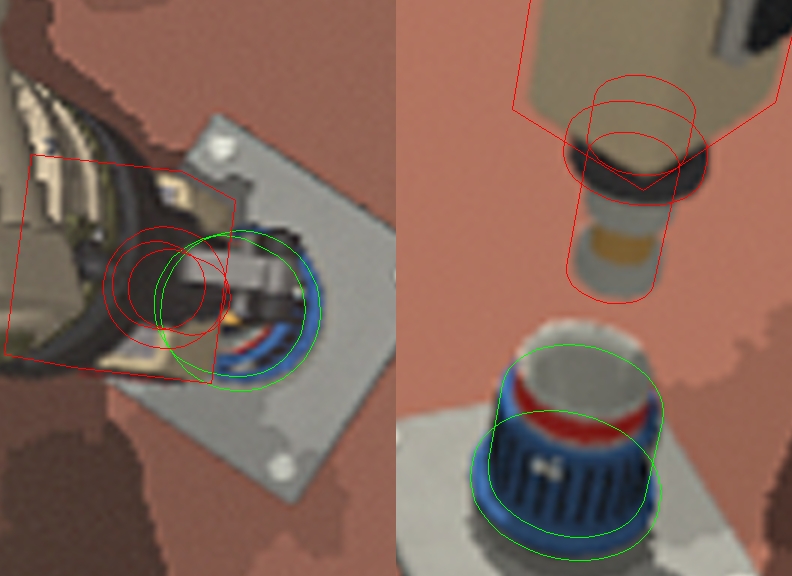

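The scene crop shows the plug foot at about (615,295), above the mouth at (583,360). The plug sits slightly far from the camera, so I'll shift world x by about +2.5 mm and go down into the funnel.

>>> jog_arm([
  [[-0.01,0,0,0,0,0,160],[0,0,0.03,0,0,0,160],[0,0,0.04,0,0,0,160],[0,0,0.04,0,0,0,160],[0,0,0.03,0,0,0,160],[0,0,0.02,0,0,0,160],[0,0,0,0,0,0,160]],
])

```text
clock: 15.2
tcp_pos: [0.5498, 0.2272, 0.169]
orientation: [-0.001, 0.066, 0.998, -0.0]
wrist_force: [0.4, 0.5, -3.3]
finger_gap: 0.0454
grip_force: 68.1
```

Run:
```python
from ov import *
go([.5503,.2268,.17],3.01)
s=env.get_state(); p=s['tcp_pos']; z=p[2]-.1022+.006; a=(p[0],p[1],-.1316,z); b=(.5505,.2268,.967,-.014); G=(0,255,0);Rd=(0,0,255)
cv2.imwrite('pics/ov5.png',panel(shot('scene'),[.55,.225,.09],[(SLEEVE,b,G),(SC[1:],a,Rd)],66,66,9))
```

```text
t 15.2 pos [0.5498 0.2272 0.169 ] yaw 3.0096 tilt -1.0 F [ 0.4  0.5 -3.3] gap 0.0454
shift units [-0.002  -0.0014 -0.0039] mm [-0.5 -0.4 -1. ]
rot units [-0.0003 -0.0006 -0.0001]
```

View pics/ov5.png

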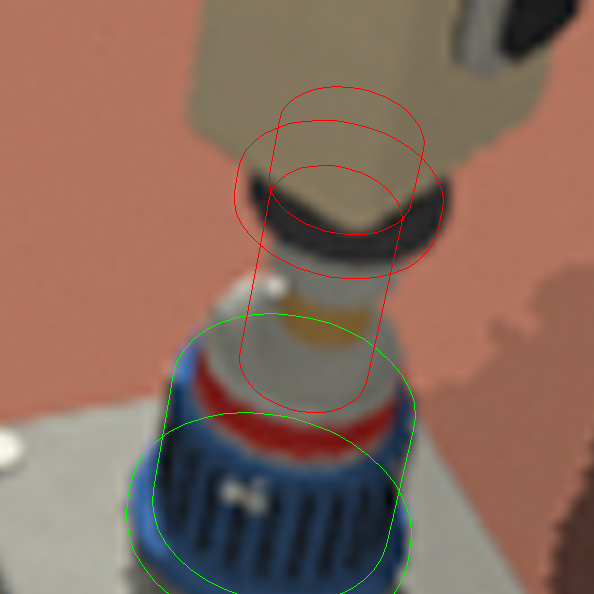

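The scene crop shows the flange centre at (350,220), about 1.2 px right and 1.7 px up of its model. That corresponds to the plug lying 3–4 mm to -x of the axis, so I'll correct +3 mm in x and descend slowly.

>>> jog_arm([
  [[-0.012,0,0,0,0,0,160],[0,0,0,0,0,0,160],[0,0,0.012,0,0,0,160],[0,0,0.012,0,0,0,160],[0,0,0,0,0,0,160]],
])

```text
clock: 15.75
tcp_pos: [0.5531, 0.2267, 0.1638]
orientation: [-0.0, 0.066, 0.998, -0.0]
wrist_force: [-0.4, -0.7, -2.2]
finger_gap: 0.0454
grip_force: 68.1
```

>>> jog_arm([
  [[0,0,0.012,0,0,0,160],[0,0,0.012,0,0,0,160],[0,0,0,0,0,0,160]],
])

```text
clock: 16.05
tcp_pos: [0.5531, 0.2267, 0.1574]
orientation: [-0.001, 0.066, 0.998, -0.0]
wrist_force: [-0.2, -0.7, -3.7]
finger_gap: 0.0455
grip_force: 68.1
```

>>> jog_arm([
  [[0,0,0.016,0,0,0,160],[0,0,0.016,0,0,0,160],[0,0,0.008,0,0,0,160],[0,0,0,0,0,0,160]],
])

```text
clock: 16.45
tcp_pos: [0.5531, 0.2267, 0.1475]
orientation: [-0.001, 0.066, 0.998, -0.0]
wrist_force: [-1.5, -2.1, -4.7]
finger_gap: 0.0452
grip_force: 68.1
```

Inside the bore, just above the pin, with hardly any side force. Pressing now.

>>> jog_arm([
  [[0,0,0.01,0,0,0,160],[0,0,0.01,0,0,0,160],[0,0,0.01,0,0,0,160],[0,0,0.01,0,0,0,160],[0,0,0,0,0,0,160]],
])

```text
clock: 16.95
tcp_pos: [0.5533, 0.2267, 0.1385]
orientation: [0.0, 0.066, 0.998, -0.0]
wrist_force: [-2.7, -1.7, -1.8]
finger_gap: 0.0454
grip_force: 68.2
```

>>> jog_arm([
  [[0,0,0.01,0,0,0,160],[0,0,0.01,0,0,0,160],[0,0,0.008,0,0,0,160],[0,0,0,0,0,0,160]],
])

```text
clock: 17.35
tcp_pos: [0.5535, 0.2268, 0.1322]
orientation: [0.0, 0.066, 0.998, -0.0]
wrist_force: [-5.1, -3.4, 6.4]
finger_gap: 0.0456
grip_force: 69.1
```

Run:
```python
from ov import *
go([.5531,.2268,.13],3.01)
b=(.5505,.2268,.967,0); G=(0,255,0)
cv2.imwrite('pics/ov6.png',panel(shot('scene'),[.55,.225,.09],[(SLEEVE,b,G)],66,66,9))
```

```text
t 17.35 pos [0.5535 0.2268 0.1322] yaw 3.0095 tilt -1.0 F [-5.1 -3.4  6.4] gap 0.0456
shift units [ 0.0015 -0.      0.0086] mm [ 0.4 -0.   2.2]
rot units [-0.0001  0.0002 -0.0002]
```

View pics/ov6.png

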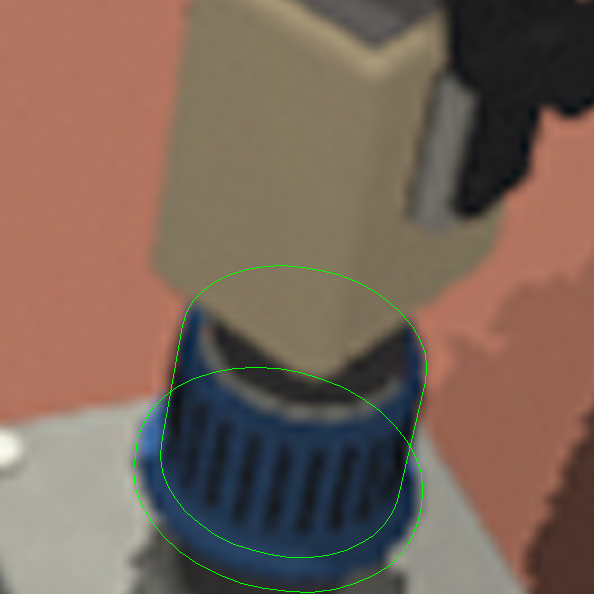

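The sleeve is up (no red band, blue rim at about (305,400)) and the flange sits in the mouth. I'll press a little more, then release and withdraw.

>>> jog_arm([
  [[0,0,0.008,0,0,0,160],[0,0,0.006,0,0,0,160],[0,0,0,0,0,0,160]],
])

```text
clock: 17.7
tcp_pos: [0.5546, 0.2271, 0.132]
orientation: [0.002, 0.066, 0.998, 0.001]
wrist_force: [-9.8, -5.1, 22.7]
finger_gap: 0.0452
grip_force: 70.6
```

>>> jog_arm([
  [[0,0,-0.01,0,0,0,160],[0,0,0,0,0,0,90],[0,0,0,0,0,0,40],[0,0,0,0,0,0,0],[0,0,0,0,0,0,0],[0,0,0,0,0,0,0],[0,0,-0.04,0,0,0,0],[0,0,-0.08,0,0,0,0],[0,0,-0.12,0,0,0,0],[0,0,-0.15,0,0,0,0],[0,0,-0.15,0,0,0,0],[0,0,-0.1,0,0,0,0],[0,0,0,0,0,0,0],[0,0,0,0,0,0,0]],
])

```text
clock: 19.1
tcp_pos: [0.5539, 0.2271, 0.2912]
orientation: [0.001, 0.066, 0.998, 0.0]
wrist_force: [-1.1, 0.4, -0.8]
finger_gap: 0.085
grip_force: 0.0
```

Run:
```python
from ov import *
go([.5531,.2268,.29],3.01)
b=(.5505,.2268,.967,0); G=(0,255,0);a=(.5505,.2268,-.1316,.036)
cv2.imwrite('pics/ov7.png',panel(shot('scene'),[.55,.225,.12],[(SLEEVE,b,G),(SC[:1],a,(0,0,255))],80,90,6))
```

```text
t 19.1 pos [0.5539 0.2271 0.2912] yaw 3.0095 tilt -1.0 F [-1.1  0.4 -0.8] gap 0.085
shift units [ 0.003  -0.0015  0.0047] mm [ 0.8 -0.4  1.2]
rot units [ 0.0002  0.0006 -0.0002]
```

View pics/ov7.png

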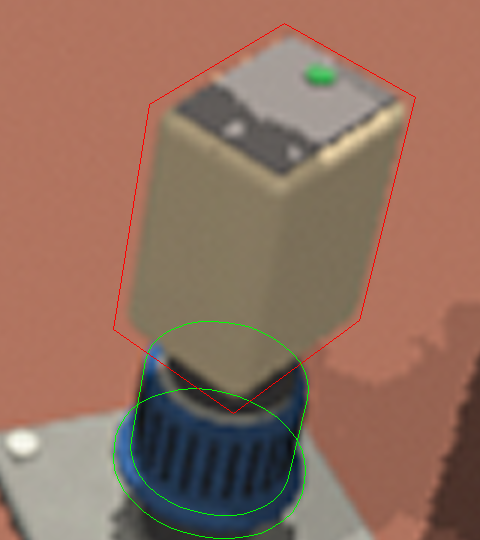

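The scanner stands upright and locked. Its head is at about (270,210) in the crop, the sleeve is up with no red band, and the gripper is clear.

```bash
python3 -c "
from h import *
print(ticket.hand_in())"
```

```text
the job is handed in; nothing more can be done
None
```

The scanner is seated and upright in the coupler with the sleeve back up and the gripper clear of it; I handed the job in at about 19 s, and the hand-in returned no verdict.

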